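# Loupe from behind the thread spools

### The job

Clear all three thread spools out of the tray and stand them on the green cutting mat, leaving the loupe where it is until all three are there; then take the loupe from the tray and stand it, lens up, in the middle of the blue checked sample card. Once it stands there, and not before, put the spools back upright in the tray, each on the very spot where it stood at the start. Tip nothing over, and leave the pencil pot and the tape dispenser alone.

Things in the scene. Friction and masses are not known exactly. Their poses are not given: they have to be found in the camera images.
- spool_red: thread spool wound with red thread, loose, upright cylinder: wound body 46 mm diameter from 5 to 95 mm height, on a black foot flange 48 mm diameter, 5 mm high; a grey core 20 mm diameter sticks out of the top to 105 mm height. 0.11 to 0.23 kg. Origin: centre of its underside; z up along its axis. Starts upright on one of the three grey spots in the tray.
- spool_yellow: thread spool wound with yellow thread, loose, upright cylinder: wound body 46 mm diameter from 5 to 95 mm height, on a black foot flange 48 mm diameter, 5 mm high; a grey core 20 mm diameter sticks out of the top to 105 mm height. 0.11 to 0.23 kg. Origin: centre of its underside; z up along its axis. Starts upright on one of the three grey spots in the tray.
- spool_white: thread spool wound with white thread, loose, upright cylinder: wound body 46 mm diameter from 5 to 95 mm height, on a black foot flange 48 mm diameter, 5 mm high; a grey core 20 mm diameter sticks out of the top to 105 mm height. 0.11 to 0.23 kg. Origin: centre of its underside; z up along its axis. Starts upright on one of the three grey spots in the tray.
- loupe: small black loupe (magnifier) with steel band and pale blue lens on top, loose, cylinder 40 mm diameter, 32 mm high, about 70 g. Origin: centre of its underside; z up. Starts upright on the tray floor between the three spools, its axis about 52 mm from theirs; being low among tall spools it has no room for a gripper until they are gone.
- tray: fixed plywood tray, 170 mm (its x) by 180 mm (its y), floor 6 mm thick, rim 14 mm high and 6 mm wide. Origin: centre of its underside, on the table. The three grey felt spots (60 mm diameter, flat) on which the spools stand are at (15, 52), (-37, 0) and (15, -52) mm in its x, y; the loupe starts near (15, 0) mm. Spools start within 4 mm of the spot centres.
- mat: fixed flat green cutting mat with pale grid lines, the side area for the spools: 170 mm (its x) by 180 mm (its y), 3 mm thick. Origin: centre of its underside, on the table.
- card_blue: fixed square sample card, blue check, 80 by 80 mm, 4 mm thick, lying on a light grey board beside the grey card; its top is 9 mm above the table. Origin: centre of its underside (5 mm above the table).
- card_grey: fixed square sample card, grey and white check, same size, on the same board (170 by 180 mm, 5 mm thick), 88 mm from the blue one between centres. Not wanted. Origin: centre of its underside.
- pencil_pot: blue ceramic pot with pencils, loose bystander, 76 mm diameter, 90 mm high, pencils to 150 mm, on the table beyond the work. Origin: centre of its underside.
- tape_dispenser: black tape dispenser with a tan roll, loose bystander, 60 by 130 mm, 87 mm high, on the table beyond the work. Origin: centre of its underside.

How it is judged:
On the way, in this order (a step that is already met when the one before it is completed fails the run):
1. all three spools stand released on the green mat, the loupe still in its place in the tray (x of spool_red in the frame of mat between -0.085 and 0.085 m and y of spool_red in the frame of mat between -0.09 and 0.09 m and z of spool_red in the frame of mat between 0 and 0.008 m and angle between each of spool_red, spool_yellow, spool_white's own z axis and vertical below 0.1 rad and linear speed of each of spool_red, spool_yellow, spool_white below 0.02 m/s and angular speed of each of spool_red, spool_yellow, spool_white below 0.2 rad/s and contact force between the fingers and spool_red below 0.05 N and x of spool_yellow in the frame of mat between -0.085 and 0.085 m and y of spool_yellow in the frame of mat between -0.09 and 0.09 m and z of spool_yellow in the frame of mat between 0 and 0.008 m and contact force between the fingers and spool_yellow below 0.05 N and x of spool_white in the frame of mat between -0.085 and 0.085 m and y of spool_white in the frame of mat between -0.09 and 0.09 m and z of spool_white in the frame of mat between 0 and 0.008 m and contact force between the fingers and spool_white below 0.05 N and distance of loupe from where it was at the start of the episode below 0.03 m), for 0.2 s.
2. the loupe stands released in the middle of the blue checked card, the spools still on the mat (horizontal distance between loupe and card_blue below 0.015 m and z of loupe in the frame of card_blue between 0.001 and 0.009 m and angle between each of loupe, spool_red, spool_yellow, spool_white's own z axis and vertical below 0.1 rad and linear speed of each of loupe, spool_red, spool_yellow, spool_white below 0.02 m/s and angular speed of each of loupe, spool_red, spool_yellow, spool_white below 0.2 rad/s and contact force between the fingers and loupe below 0.05 N and x of spool_red in the frame of mat between -0.085 and 0.085 m and y of spool_red in the frame of mat between -0.09 and 0.09 m and z of spool_red in the frame of mat between 0 and 0.008 m and contact force between the fingers and spool_red below 0.05 N and x of spool_yellow in the frame of mat between -0.085 and 0.085 m and y of spool_yellow in the frame of mat between -0.09 and 0.09 m and z of spool_yellow in the frame of mat between 0 and 0.008 m and contact force between the fingers and spool_yellow below 0.05 N and x of spool_white in the frame of mat between -0.085 and 0.085 m and y of spool_white in the frame of mat between -0.09 and 0.09 m and z of spool_white in the frame of mat between 0 and 0.008 m and contact force between the fingers and spool_white below 0.05 N), for 0.2 s.
At the end, for the whole second after the job is handed in: The loupe stands upright, released and at rest on the blue checked card, within 15 mm of its middle; each spool stands upright, released and at rest in the tray within 15 mm of where that same spool stood at the start (horizontal distance between loupe and card_blue below 0.015 m and z of loupe in the frame of card_blue between 0.001 and 0.009 m and angle between each of loupe, spool_red, spool_yellow, spool_white's own z axis and vertical below 0.1 rad and linear speed of each of loupe, spool_red, spool_yellow, spool_white below 0.02 m/s and angular speed of each of loupe, spool_red, spool_yellow, spool_white below 0.2 rad/s and contact force between the fingers and loupe below 0.05 N and distance of each of spool_red, spool_yellow, spool_white from where it was at the start of the episode below 0.015 m and contact force between the fingers and spool_red below 0.05 N and contact force between the fingers and spool_yellow below 0.05 N and contact force between the fingers and spool_white below 0.05 N); the robot touches nothing.
It fails at once if a spool is tipped over (angle between any of spool_red, spool_yellow, spool_white's own z axis and vertical above 0.6 rad).
It fails at once if the loupe is tipped over (angle between loupe's own z axis and vertical above 0.6 rad).
It fails at once if the pencil pot is disturbed (distance of pencil_pot from where it was at the start of the episode above 0.02 m).
It fails at once if the tape dispenser is disturbed (distance of tape_dispenser from where it was at the start of the episode above 0.02 m).
It also fails if it takes over 138 s, if anything falls off the work surface, if the arm or the gripper's body presses on something with over 40 N, if the wrist force passes 120 N, or if a joint passes its speed limit or range.

### The arm

A 6-joint arm with a two-finger parallel gripper is mounted at the origin on the work surface. World frame = base frame: x ahead of the robot, y to its left, z up, the work surface at z = 0. Lengths are in m, angles in rad, forces in N, time in s.
With the tool pointing down it reaches from about 0.375 to 0.925 m from the base axis. Payload 5.7 kg.
Tool frame: the origin (TCP) lies at the very end of the fingers, on their centre line; the grasp point (between the pads) lies arm.grasp_offset behind it (arm.grasp_offset is the distance from the TCP to the grasp point, in m); z points along the fingers, y is the line along which they close (so a half turn about z gives the same grasp; the last joint's range is limited). The gripper opens to 85 mm and grips with 20 to 120 N. Pads are 22 mm wide; open, the fingers measure 114 mm over their backs; the gripper's body (76 mm by 85 mm) begins 54 mm behind the grasp point. The pads swing forward as they close: fully open they stand 13 mm farther back than shut.
Start: joints at [-1.237, 0.359, 1.51, -0, 1.272, -0.115], TCP at [0.26, -0.541, 0.231] pointing down, gripper open.
Joint ranges: [-2.97, 2.97], [-1.01, 2.36], [0.21, 2.38], [-0.96, 4.11], [0.2, 2.71], [-2.98, 2.98]. Speed limits (rad/s): [2.39, 2.39, 3.14, 3.14, 3.14, 3.14].

### API

Orientations are given as a rotation vector (axis times angle).
In Python, from station import status, eyes, arm gives the robot as it stands.
- The arm moves only by the tool apply_moves, never from a script. Its argument "deltas" is a list of rows, each a list of 4 numbers: the shift along the tool's x, y, z in parts of the range, where 1.0 means 800 mm, then the turn about the tool's z in normalised numbers (1 is 360 degrees). In form: [[dx, dy, dz, yaw], ...]. A call has 1 to 12 rows; each row is the pose to reach, as a shift and turn from the pose commanded when the call began, along the tool's axes at that moment; what a row does not reach only later rows make up. A row lasts 1/8 s, in which the tool goes at most 62.5 mm and 10.7 degrees, less where a joint would pass 70% of its speed; a pose out of reach is approached as far as the arm can. A call with a gripper value outside its range is refused whole. "jaw" is the closure, from 0 (fully open) to 1 (shut), set as the call begins (left out, the last holds). The fingers move at their own pace and stop on an object; the grip force is fixed at half the most. Time passes only in rows, so rows that repeat a pose let the fingers close. It gives the time, the measured TCP pose, the force, the opening and the grip force at its end, in the units of the state.
- status.get_state(): the state, without advancing time (a new reading comes with each control period).
- eyes.snapshot(name): name is "side" or "top" or "wrist"; returns a dict with "frame" (384x512x3 uint8, red, green, blue), "fovy" (degrees; the focal length in pixels is half the picture's height over the tangent of half this angle, whatever the lens; pixels are square), "cx", "cy" (the principal point, pixels), "R" (3x3) and "t" (3): a world point X has camera coordinates R X + t. Camera axes: x right, y down, z forward; pixel columns grow to the right and rows downward; lengths in m; the calibration is good to about 2 mm. A picture is of the moment at which its call begins. There is no depth.
- arm.sign_off(): hands the job in; it is judged then, once.
The state is a dict: "clock": time; "joint_pos": joint angles; "joint_vel": joint speeds; "effort": joint torques, N m; "tool_pos": TCP position; "tool_rot": TCP orientation; "wrist_force": force on the tool from outside, world axes, zero at the start; "moment": the same for the moment, N m; "opening": finger opening in m; "gripper_force": force on a finger pad.
Only numpy, scipy, OpenCV 4.12 (cv2) and the standard library are available. Lean on these libraries where they do the work, as an engineer would, in place of code of your own. Each camera call takes 0.05 s, during which the arm holds its last target. There are 200 camera calls.

## Working session

There is one attempt and no reset: what is moved stays moved. The work goes in short steps, Python scripts to look and compute and a tool call to move; the robot and the scene stay as the last step left them, time stands still between calls to the robot, and variables do not carry over. Pictures are saved under pics/ and viewed, at most 14 in all, crops included, and the job is handed in when it is done.

Besides the shell and the picture viewer there is one more tool, called after "Call:" as name([rows], argument=value, ...), one row to a line, values as JSON. apply_moves: Moves the arm, as the interface text tells. Its arguments: {"type":"object","properties":{"deltas":{"type":"array","items":{"type":"array","items":{"type":"number"}}},"jaw":{"type":"number"}},"required":["deltas"]}

```bash
ls; mkdir -p pics; cat > h.py <<'E'
import numpy as np, cv2
from station import status, eyes, arm
def snap(n, save=None):
    s=eyes.snapshot(n); f=s['frame'].shape[0]/2/np.tan(np.radians(s['fovy'])/2)
    s['K']=np.array([[f,0,s['cx']],[0,f,s['cy']],[0,0,1]]); s['R']=np.array(s['R']); s['t']=np.array(s['t'])
    if save: cv2.imwrite('pics/'+save, cv2.cvtColor(s['frame'],cv2.COLOR_RGB2BGR))
    return s
def at_z(s,uv,z):
    d=s['R'].T@np.linalg.solve(s['K'],[uv[0],uv[1],1]); c=-s['R'].T@s['t']
    return c+d*(z-c[2])/d[2]
def proj(s,X):
    p=s['K']@(s['R']@np.asarray(X)+s['t']); return p[:2]/p[2]
def tri(views):
    A=[];b=[]
    for s,uv in views:
        d=s['R'].T@np.linalg.solve(s['K'],[uv[0],uv[1],1]); d/=np.linalg.norm(d); c=-s['R'].T@s['t']
        P=np.eye(3)-np.outer(d,d); A.append(P); b.append(P@c)
    A=np.array(A);b=np.array(b)
    x=np.linalg.solve(A.sum(0),b.sum(0)); 
    return x,[np.linalg.norm(a@x-q) for a,q in zip(A,b)]
E
python3 - <<'E'
from h import *
import pickle
S={}
for n in ('top','side','wrist'):
    s=snap(n,n+'0.png'); S[n]=s; print(n,s['fovy'],s['cx'],s['cy'],(-s['R'].T@s['t']).round(3),s['R'].round(2).tolist())
pickle.dump(S,open('s0.pkl','wb'))
st=status.get_state(); print(st, arm.grasp_offset)
E
```

```text
pics
top 56.93825148847697 256.8704089175996 186.39647668358623 [ 0.471 -0.017  0.923] [[-0.01, -1.0, 0.0], [-0.99, 0.01, -0.15], [0.15, -0.01, -0.99]]
side 53.69848299568945 251.64521511175369 187.5186808827832 [0.271 0.461 0.648] [[-0.83, -0.56, -0.01], [-0.39, 0.6, -0.7], [0.4, -0.58, -0.71]]
wrist 59.50833186495358 259.91898468444805 183.24198792352493 [ 0.327 -0.507  0.373] [[0.43, -0.9, -0.0], [-0.86, -0.42, 0.29], [-0.26, -0.12, -0.96]]
{'clock': 0.15, 'joint_pos': array([-1.23706837e+00,  3.59365564e-01,  1.51115082e+00, -6.72177317e-05,
        1.27250793e+00, -1.15118362e-01]), 'joint_vel': array([-0.00155589, -0.00124755, -0.00490168,  0.00074138, -0.0013993 ,
       -0.00049161]), 'effort': array([ 4.07118860e-04, -5.28026927e+01, -2.78930998e+01, -2.09457608e-04,
        8.31834739e-03,  8.14554568e-06]), 'tool_pos': array([ 0.26014928, -0.54010293,  0.23064377]), 'tool_rot': array([-3.06142228e+00, -6.98857827e-01,  3.45462925e-04]), 'wrist_force': array([-0.49546376,  0.44971412,  0.6283684 ]), 'moment': array([-0.01525223, -0.00326966,  0.01601962]), 'gripper_force': 0.0, 'opening': 0.08563799331320832} 0.0187
```

View pics/top0.png

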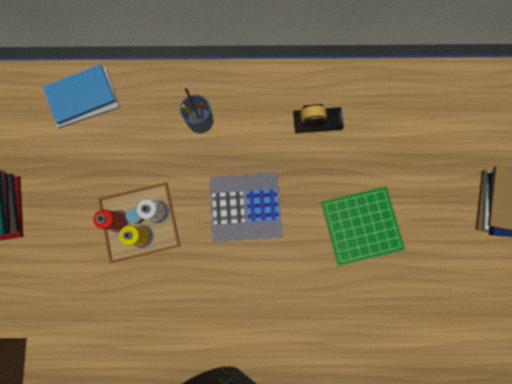

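View pics/side0.png

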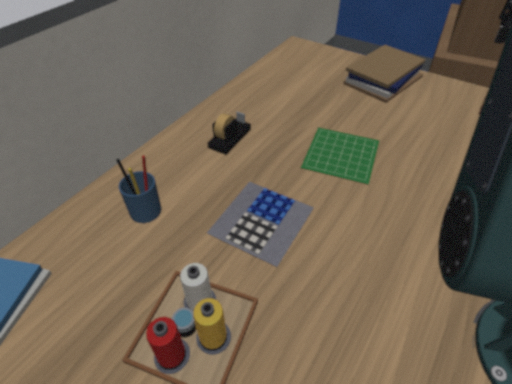

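The top view shows the tray at about (140,222) with red (105,219), white (152,209), yellow (132,236) and the loupe (134,216). Blue card is at (262,205), mat at (362,226). I'll crop closer to pick points.

```bash
python3 - <<'E'
import pickle,cv2
S=pickle.load(open('s0.pkl','rb'))
a=S['top']['frame'][175:270,90:190]; b=S['side']['frame'][255:384,120:265]
a=cv2.resize(a,(400*1,380),interpolation=cv2.INTER_CUBIC); b=cv2.resize(b,None,fx=4,fy=4,interpolation=cv2.INTER_CUBIC)
cv2.imwrite('pics/ca.png',cv2.cvtColor(cv2.resize(a,None,fx=1.5,fy=1.5),cv2.COLOR_RGB2BGR)); cv2.imwrite('pics/cb.png',cv2.cvtColor(b,cv2.COLOR_RGB2BGR))
E
```

```text
(no output)
```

View pics/ca.png

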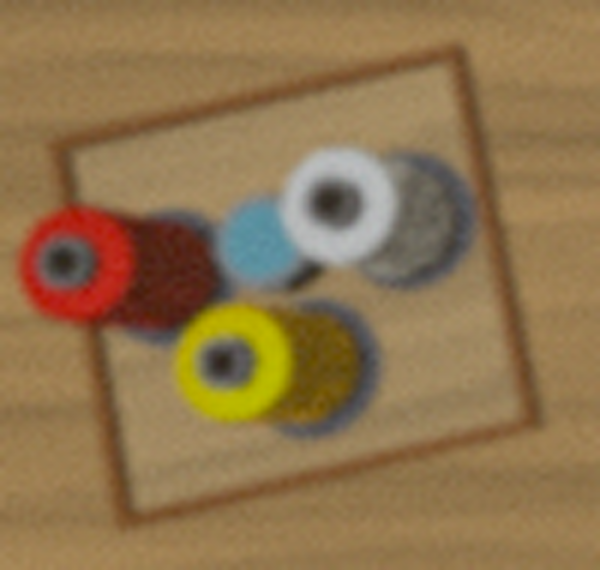

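View pics/cb.png

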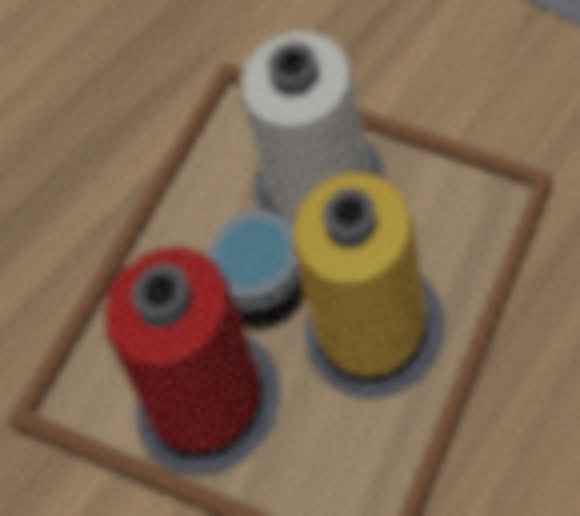

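Crop positions: core tops in the top crop are red (63,262), yellow (223,362), white (334,203). In the side crop they are red (161,290), yellow (350,214), white (294,67).

```bash
python3 - <<'E'
from h import *
import pickle
from scipy.optimize import least_squares
S=pickle.load(open('s0.pkl','rb')); T,D=S['top'],S['side']
A=lambda u,v:((u+.5)/6-.5+90,(v+.5)/6-.5+175); B=lambda u,v:((u+.5)/4-.5+120,(v+.5)/4-.5+255)
for n,a,b in [('red',(63,262),(161,290)),('yel',(223,362),(350,214)),('whi',(334,203),(294,67)),('loupe',(258,240),(257,252)),
   ('trayFL',(52,147),(17,420)),('trayFR',(458,46),(230,68)),('trayBR',(540,424),(548,182))]:
    x,r=tri([(T,A(*a)),(D,B(*b))]); print(n,x.round(4),np.round(r,4),'top@z',at_z(T,A(*a),{'l':.038,'t':.014}.get(n[0],.111)).round(4))
print('BL',at_z(T,A(125,525),.014).round(4))
for nm,s in (('top',T),('side',D)):
    h=cv2.cvtColor(s['frame'],cv2.COLOR_RGB2HSV)
    for n,m,z in (('mat',cv2.inRange(h,(45,90,40),(80,255,255)),.003),('blue',cv2.inRange(h,(105,120,60),(130,255,255)),.009)):
        m=cv2.morphologyEx(m,cv2.MORPH_CLOSE,np.ones((9,9)))
        k,l,st,c=cv2.connectedComponentsWithStats(m)
        if n=='blue': # in the board region
            r=(240,180,290,230) if nm=='top' else (240,180,305,225)
            i=[j for j in range(1,k) if r[0]<c[j][0]<r[2] and r[1]<c[j][1]<r[3]]; i=max(i,key=lambda j:st[j,4])
        else: i=1+np.argmax(st[1:,4])
        cs=max(cv2.findContours((l==i).astype('uint8'),0,1)[0],key=cv2.contourArea)
        P=np.array([at_z(s,p,z)[:2] for p in cs[:,0]],np.float32)
        R=cv2.minAreaRect((P*1000)); print(nm,n,np.round(R[0],1),np.round(R[1],1),round(R[2],1), st[i,4])
E
```

```text
red [0.5237 0.3377 0.1105] [0.001 0.001] top@z [0.5228 0.3369 0.111 ]
yel [0.4854 0.2756 0.1087] [0.0009 0.0009] top@z [0.4846 0.2743 0.111 ]
whi [0.5459 0.2368 0.1064] [0.0011 0.0011] top@z [0.5445 0.2348 0.111 ]
loupe [0.5357 0.2875 0.04  ] [0.0002 0.0002] top@z [0.536  0.2883 0.038 ]
trayFL [0.5797 0.3879 0.0136] [0.0015 0.0015] top@z [0.5784 0.3867 0.014 ]
trayFR [0.6218 0.2149 0.0098] [0. 0.] top@z [0.6211 0.2139 0.014 ]
trayBR [0.4603 0.177  0.0046] [0.0013 0.0013] top@z [0.4593 0.1744 0.014 ]
BL [0.419  0.3468 0.014 ]
top mat [ 506.9 -294.4] [168.8 178.4] 12.9 4494
top blue [560.8 -35.1] [78.6 78.6] 3.6 905
side mat [ 507.9 -291.2] [167.5 178.2] 12.6 2869
side blue [561.6 -31.9] [78.5 78.3] 3.3 894
```

Heights check out: core tops near 0.11, loupe top 0.04, rim about 0.014, and spacings of 72–73 mm. Next I'll add a delta planner and look with the wrist camera over the mat, card and tray.

```bash
cat >> h.py <<'E'
from scipy.spatial.transform import Rotation as Ro
def delta(p,yaw=None):
    "tool-frame delta (mm) and tool-z turn (deg) to world TCP p; yaw = world angle of tool x, deg"
    st=status.get_state(); M=Ro.from_rotvec(st['tool_rot']).as_matrix()
    d=M.T@(np.array(p)-st['tool_pos']); y0=np.degrees(np.arctan2(M[1,0],M[0,0]))
    t=0 if yaw is None else -((yaw-y0+180)%360-180)
    return (d*1000).round(1).tolist(), round(t,1)
E
python3 - <<'E'
from h import *
print(delta((.507,-.293,.26),13.5),delta((.55,-.04,.26)),delta((.515,.277,.27)))
E
```

```text
([329.6, -115.5, -29.2], np.float64(12.2)) ([478.2, -324.8, -28.8], 0) ([584.2, -625.6, -38.4], 0)
```

Units first: shifts go in shares of 800 mm and turns go in shares of 360 degrees. So 0.33 m / 0.8 = 0.4125, -0.04 m / 0.8 = -0.05, 12.2 degrees / 360 = 0.0339.

Call:
apply_moves([
  [0.0625, -0.025, -0.0363, 0.0139],
  [0.1375, -0.05, -0.0363, 0.0278],
  [0.2063, -0.0725, -0.0363, 0.0339],
  [0.275, -0.0963, -0.0363, 0.0339],
  [0.3438, -0.12, -0.0363, 0.0339],
  [0.3875, -0.135, -0.0363, 0.0339],
  [0.4125, -0.1444, -0.0363, 0.0339],
  [0.4125, -0.1444, -0.0363, 0.0339],
  [0.4125, -0.1444, -0.0363, 0.0339],
])

```text
clock: 1.27
tool_pos: [0.5067, -0.2941, 0.2601]
tool_rot: [3.12, 0.369, -0.001]
wrist_force: [-0.5, 0.6, -0.2]
opening: 0.0853
gripper_force: 0.0
```

```bash
python3 - <<'E'
from h import *
import pickle
s=snap('wrist','w1.png'); pickle.dump(s,open('w1.pkl','wb'))
st=status.get_state();print(st['tool_pos'],st['joint_pos'],st['clock'])
print(delta((.55,-.04,.26),13.5),delta((.515,.277,.27)))
E
```

```text
[ 0.50661957 -0.29432862  0.26015953] [-6.43809567e-01  3.14463032e-01  1.50324562e+00 -5.85618329e-04
  1.32434522e+00  6.92501397e-01] 1.325
([101.3, -237.3, 0.1], np.float64(-0.1)) ([141.0, -553.7, -9.9], 0)
```

In the tool's units: -0.237 m / 0.8 = -0.2963, -0.2 m / 0.8 = -0.25.

Call:
apply_moves([
  [0.025, -0.0588, 0, 0],
  [0.0525, -0.125, 0, 0],
  [0.0813, -0.19, 0, 0],
  [0.1063, -0.25, 0, 0],
  [0.1263, -0.2963, 0, 0],
  [0.1263, -0.2963, 0, 0],
  [0.1263, -0.2963, 0, 0],
  [0.1263, -0.2963, 0, 0],
])

```text
clock: 2.33
tool_pos: [0.5502, -0.0408, 0.2603]
tool_rot: [3.12, 0.367, -0.0]
wrist_force: [0.1, 0.2, -0.3]
opening: 0.0855
gripper_force: 0.0
```

```bash
python3 - <<'E'
from h import *
import pickle
s=snap('wrist','w2.png'); pickle.dump(s,open('w2.pkl','wb'))
print(delta((.515,.277,.27),13.5))
E
```

```text
([39.4, -317.3, -9.8], np.float64(-0.1))
```

In the tool's units: -0.317 m / 0.8 = -0.3963, -0.275 m / 0.8 = -0.3438.

Call:
apply_moves([
  [0.0075, -0.0625, -0.0125, 0],
  [0.0163, -0.1313, -0.0125, 0],
  [0.025, -0.2025, -0.0125, 0],
  [0.0338, -0.275, -0.0125, 0],
  [0.0425, -0.3438, -0.0125, 0],
  [0.0488, -0.3963, -0.0125, 0],
  [0.0488, -0.3963, -0.0125, 0],
  [0.0488, -0.3963, -0.0125, 0],
  [0.0488, -0.3963, -0.0125, 0],
])

```text
clock: 3.5
tool_pos: [0.5146, 0.2765, 0.2703]
tool_rot: [3.12, 0.367, -0.0]
wrist_force: [0.4, 0.0, -0.5]
opening: 0.0852
gripper_force: 0.0
```

```bash
python3 - <<'E'
from h import *
import pickle
s=snap('wrist','w3.png'); pickle.dump(s,open('w3.pkl','wb'))
a=[cv2.resize(cv2.imread(f'pics/w{i}.png'),(400,300)) for i in (1,2)]
cv2.imwrite('pics/w12.png',np.hstack(a))
E
```

```text
(no output)
```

View pics/w12.png

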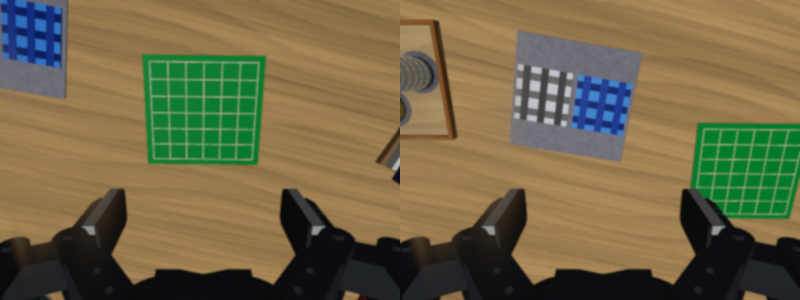

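View pics/w3.png

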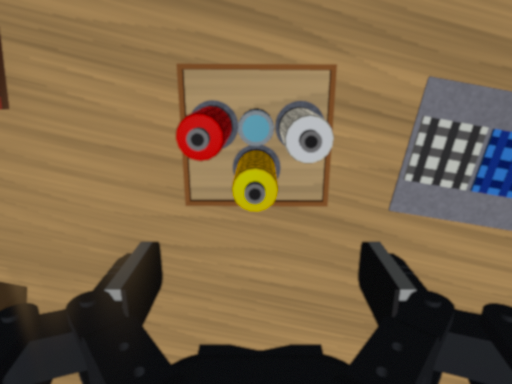

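w3 shows the core tops at red (197,139), yellow (255,193), white (311,141) and the loupe at (256,126). The tray fills u 178–336, v 64–207.

```bash
python3 - <<'E'
from h import *
import pickle
S=pickle.load(open('s0.pkl','rb')); T,D=S['top'],S['side']; W=[pickle.load(open(f'w{i}.pkl','rb')) for i in (1,2,3)]
w=W[2]
A=lambda u,v:((u+.5)/6-.5+90,(v+.5)/6-.5+175); B=lambda u,v:((u+.5)/4-.5+120,(v+.5)/4-.5+255)
# hole centres refined: darkest blob centroid near the click
def ref(s,uv,r=5):
    g=cv2.GaussianBlur(cv2.cvtColor(s['frame'],cv2.COLOR_RGB2GRAY),(0,0),.7).astype(float)
    v,u=np.mgrid[-r:r+1,-r:r+1]; P=g[round(uv[1])-r:round(uv[1])+r+1, round(uv[0])-r:round(uv[0])+r+1]
    k=np.clip(75-P,0,None)*(u*u+v*v<=r*r); return (round(uv[0])+(k*u).sum()/k.sum(), round(uv[1])+(k*v).sum()/k.sum())
for n,a,b,c in [('red',(63,262),(161,290),(197,139)),('yel',(223,362),(350,214),(255,193)),('whi',(334,203),(294,67),(311,141)),('loupe',(258,240),(257,252),(256,126))]:
    c0=c
    if n!='loupe': c=ref(w,c0)
    x,r=tri([(T,A(*a)),(D,B(*b)),(w,c)]); z=.038 if n=='loupe' else .111
    print(n,np.round(c,1),'tri',x.round(4),np.round(r,4),'T',at_z(T,A(*a),z).round(4),'D',at_z(D,B(*b),z).round(4),'W',at_z(w,c,z).round(4))
for n,p in (('FL',(178,64)),('FR',(336,65)),('BR',(327,206)),('BL',(186,207))): print(n,at_z(w,p,.014).round(4))
for i,q in ((0,'mat'),(1,'blue')):
    s=W[i]; h=cv2.cvtColor(s['frame'],cv2.COLOR_RGB2HSV)
    m=cv2.inRange(h,(45,90,40),(80,255,255)) if q=='mat' else cv2.inRange(h,(100,120,60),(130,255,255))
    m=cv2.morphologyEx(m,cv2.MORPH_CLOSE,np.ones((9,9)))
    c=max(cv2.findContours(m,0,1)[0],key=cv2.contourArea)
    P=np.array([at_z(s,p,.003 if q=='mat' else .009)[:2] for p in c[:,0]],np.float32)*1000
    print(q,cv2.minAreaRect(P))
E
```

```text
red [197.  139.1] tri [0.5242 0.338  0.1096] [0.0013 0.0008 0.0006] T [0.5228 0.3369 0.111 ] D [0.5243 0.3383 0.111 ] W [0.525  0.3381 0.111 ]
yel [254.8 193.4] tri [0.4856 0.2755 0.1084] [0.001  0.0008 0.0003] T [0.4846 0.2743 0.111 ] D [0.4853 0.2768 0.111 ] W [0.4867 0.2755 0.111 ]
whi [311.  141.1] tri [0.5461 0.2367 0.1062] [0.0012 0.001  0.0003] T [0.5445 0.2348 0.111 ] D [0.5446 0.2391 0.111 ] W [0.547  0.2374 0.111 ]
loupe [256 126] tri [0.5374 0.2876 0.0371] [0.0017 0.0011 0.002 ] T [0.536  0.2883 0.038 ] D [0.5364 0.2869 0.038 ] W [0.5396 0.2875 0.038 ]
FL [0.5836 0.3878 0.014 ]
FR [0.6235 0.2153 0.014 ]
BR [0.4593 0.1765 0.014 ]
BL [0.4166 0.3502 0.014 ]
mat ((508.49951171875, -293.3058166503906), (168.91534423828125, 178.85057067871094), 12.778440475463867)
blue ((562.1343994140625, -34.16555404663086), (80.15071868896484, 79.83951568603516), 3.6219213008880615)
```

Three views agree within about 2 mm. Computing the nominal legs for all spool transfers.

```bash
cat > plan.py <<'E'
from h import *
G=dict(w=(.546,.237),y=(.486,.2755),r=(.5245,.338),l=(.537,.2875)); P=dict(w=(.5446,-.3411),y=(.469,-.3019),r=(.5202,-.2339),l=(.5615,-.0337))
E
python3 - <<'E'
from plan import *
c,s=np.cos(np.radians(13.5)),np.sin(np.radians(13.5))
def d(a,b): v=np.subtract(b,a); return (1000*np.array([v@[c,s],v@[s,-c]])).round(1)
print('to white',delta((*G['w'],.18),13.5))
for k in 'wyr': print(k,'carry',d(G[k],P[k]))
for a,b in ('wy','yr'): print(a,b,d(P[a],G[b]))
print('r->l',d(P['r'],G['l']),'carry l',d(G['l'],P['l']))
E
```

```text
to white ([21.4, 45.8, 90.4], np.float64(-0.1))
w carry [-136.3  561.8]
y carry [-151.3  557.5]
r carry [-137.7  555.1]
w y [  87.  -613.2]
y r [ 203.3 -609.3]
r->l [ 138.1 -503.1] carry l [-51.2 318. ]
```

In the tool's units: 0.214 m / 0.8 = 0.2675, 0.208 m / 0.8 = 0.26.

Call:
apply_moves([
  [0.015, 0.0313, 0.0375, 0],
  [0.0263, 0.0575, 0.0813, 0],
  [0.0263, 0.0575, 0.1125, 0],
  [0.0263, 0.0575, 0.1125, 0],
  [0.0263, 0.0575, 0.1563, 0],
  [0.0263, 0.0575, 0.2, 0],
  [0.0263, 0.0575, 0.2375, 0],
  [0.0263, 0.0575, 0.26, 0],
  [0.0263, 0.0575, 0.2675, 0],
  [0.0263, 0.0575, 0.2675, 0],
], jaw=0)

```text
clock: 4.8
tool_pos: [0.5459, 0.2384, 0.057]
tool_rot: [-3.119, -0.37, -0.001]
wrist_force: [-0.1, 0.6, 0.2]
opening: 0.0853
gripper_force: 0.0
```

Call:
apply_moves([
  [0, 0, 0, 0],
  [0, 0, 0, 0],
  [0, 0, 0, 0],
  [0, 0, 0, 0],
  [0, 0, 0, 0],
  [0, 0, 0, 0],
  [0, 0, 0, 0],
  [0, 0, 0, 0],
], jaw=1)

```text
clock: 5.8
tool_pos: [0.546, 0.2384, 0.0573]
tool_rot: [-3.119, -0.37, -0.002]
wrist_force: [0.1, -1.8, 6.7]
opening: 0.0449
gripper_force: 60.2
```

In the tool's units: -0.133 m / 0.8 = -0.1663, -0.125 m / 0.8 = -0.1563.

Call:
apply_moves([
  [0, 0, -0.0125, 0],
  [0, 0, -0.0375, 0],
  [0, 0, -0.075, 0],
  [0, 0, -0.1188, 0],
  [0, 0, -0.1563, 0],
  [0, 0, -0.1663, 0],
  [0, 0, -0.1663, 0],
])

```text
clock: 6.68
tool_pos: [0.5452, 0.2382, 0.1893]
tool_rot: [-3.12, -0.37, -0.0]
wrist_force: [-0.4, -0.6, -2.0]
opening: 0.0451
gripper_force: 61.2
```

In the tool's units: 0.562 m / 0.8 = 0.7025, 0.552 m / 0.8 = 0.69.

Call:
apply_moves([
  [-0.0063, 0.025, 0, 0],
  [-0.0213, 0.0875, 0, 0],
  [-0.0375, 0.1563, 0, 0],
  [-0.055, 0.2288, 0, 0],
  [-0.0725, 0.3013, 0, 0],
  [-0.0913, 0.375, 0, 0],
  [-0.1088, 0.4475, 0, 0],
  [-0.1263, 0.52, 0, 0],
  [-0.1438, 0.5925, 0, 0],
  [-0.1575, 0.65, 0, 0],
  [-0.1675, 0.69, 0, 0],
  [-0.17, 0.7025, 0, 0],
])

```text
clock: 8.18
tool_pos: [0.5426, -0.3424, 0.1875]
tool_rot: [-3.119, -0.365, 0.004]
wrist_force: [-0.9, 0.4, -0.9]
opening: 0.0448
gripper_force: 61.5
```

In the tool's units: 0.133 m / 0.8 = 0.1663, 0.13 m / 0.8 = 0.1625.

Call:
apply_moves([
  [0, 0, 0, 0],
  [0, 0, 0.025, 0],
  [0, 0, 0.0625, 0],
  [0, 0, 0.1063, 0],
  [0, 0, 0.1375, 0],
  [0, 0, 0.1563, 0],
  [0, 0, 0.1625, 0],
  [0, 0, 0.1663, 0],
  [0, 0, 0.1663, 0],
  [0, 0, 0.1663, 0],
])

```text
clock: 9.43
tool_pos: [0.5449, -0.3404, 0.0571]
tool_rot: [3.119, 0.369, 0.002]
wrist_force: [-0.2, -0.6, -1.7]
opening: 0.0449
gripper_force: 61.5
```

In the tool's units: 0.003 m / 0.8 = 0.0038, 0.0015 m / 0.8 = 0.0019.

Call:
apply_moves([
  [0, 0, 0.0019, 0],
  [0, 0, 0.0038, 0],
  [0, 0, 0.0038, 0],
  [0, 0, 0.0038, 0],
])

```text
clock: 9.93
tool_pos: [0.5448, -0.3403, 0.0543]
tool_rot: [3.119, 0.37, 0.001]
wrist_force: [-0.8, 0.3, 5.8]
opening: 0.0448
gripper_force: 62.0
```

In the tool's units: -0.136 m / 0.8 = -0.17, -0.125 m / 0.8 = -0.1563.

Call:
apply_moves([
  [0, 0, 0, 0],
  [0, 0, 0, 0],
  [0, 0, 0, 0],
  [0, 0, 0, 0],
  [0, 0, 0, 0],
  [0, 0, -0.025, 0],
  [0, 0, -0.0875, 0],
  [0, 0, -0.1563, 0],
  [0, 0, -0.17, 0],
  [0, 0, -0.17, 0],
], jaw=0)

```text
clock: 11.18
tool_pos: [0.5447, -0.3402, 0.1899]
tool_rot: [3.119, 0.37, 0.002]
wrist_force: [0.4, -0.4, -0.5]
opening: 0.0854
gripper_force: 0.0
```

```bash
python3 - <<'E'
from plan import *
snap('side','s2.png'); print(delta((*G['y'],.19),13.5))
E
```

```text
([87.4, -611.6, -1.0], np.float64(0.0))
```

View pics/s2.png

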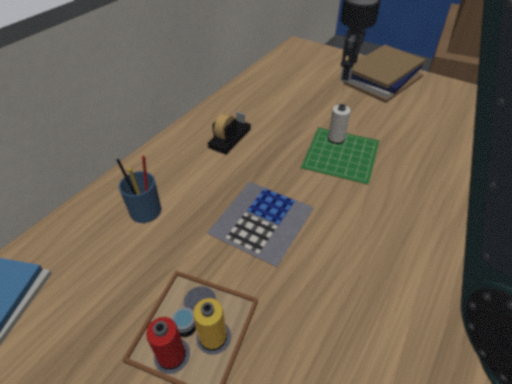

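White stands upright on the mat, at about (340,125), and the other things haven't moved. Yellow next.

In the tool's units: -0.612 m / 0.8 = -0.765, -0.58 m / 0.8 = -0.725.

Call:
apply_moves([
  [0.0088, -0.0625, 0, 0],
  [0.0188, -0.135, 0, 0],
  [0.03, -0.21, 0, 0],
  [0.0413, -0.285, 0, 0],
  [0.0513, -0.36, 0, 0],
  [0.0625, -0.435, 0, 0],
  [0.0725, -0.51, 0, 0],
  [0.0838, -0.585, 0, 0],
  [0.0938, -0.66, 0, 0],
  [0.1038, -0.725, 0, 0],
  [0.1088, -0.765, 0, 0],
  [0.1088, -0.765, 0, 0],
])

```text
clock: 12.72
tool_pos: [0.4842, 0.277, 0.1871]
tool_rot: [3.119, 0.375, -0.006]
wrist_force: [-0.3, -1.5, -0.7]
opening: 0.0853
gripper_force: 0.0
```

In the tool's units: 0.133 m / 0.8 = 0.1663, 0.125 m / 0.8 = 0.1563.

Call:
apply_moves([
  [0, 0, 0, 0],
  [0, 0, 0.025, 0],
  [0, 0, 0.075, 0],
  [0, 0, 0.125, 0],
  [0, 0, 0.1563, 0],
  [0, 0, 0.1663, 0],
  [0, 0, 0.1663, 0],
  [0, 0, 0.1663, 0],
])

```text
clock: 13.72
tool_pos: [0.487, 0.2754, 0.0574]
tool_rot: [-3.119, -0.369, -0.003]
wrist_force: [0.5, -0.1, 0.6]
opening: 0.0853
gripper_force: 0.0
```

Call:
apply_moves([
  [0, 0, 0, 0],
  [0, 0, 0, 0],
  [0, 0, 0, 0],
  [0, 0, 0, 0],
  [0, 0, 0, 0],
  [0, 0, 0, 0],
  [0, 0, 0, 0],
  [0, 0, 0, 0],
], jaw=1)

```text
clock: 14.72
tool_pos: [0.4864, 0.2756, 0.0572]
tool_rot: [-3.119, -0.37, -0.002]
wrist_force: [-0.6, -0.5, 6.1]
opening: 0.0449
gripper_force: 60.4
```

In the tool's units: -0.133 m / 0.8 = -0.1663, -0.125 m / 0.8 = -0.1563.

Call:
apply_moves([
  [0, 0, -0.0125, 0],
  [0, 0, -0.0375, 0],
  [0, 0, -0.075, 0],
  [0, 0, -0.1188, 0],
  [0, 0, -0.1563, 0],
  [0, 0, -0.1663, 0],
  [0, 0, -0.1663, 0],
])

```text
clock: 15.6
tool_pos: [0.4859, 0.2754, 0.1894]
tool_rot: [-3.12, -0.37, -0.001]
wrist_force: [0.2, 0.3, -1.1]
opening: 0.045
gripper_force: 61.3
```

In the tool's units: 0.557 m / 0.8 = 0.6963, 0.55 m / 0.8 = 0.6875.

Call:
apply_moves([
  [-0.0063, 0.025, 0, 0],
  [-0.0238, 0.0875, 0, 0],
  [-0.0425, 0.1563, 0, 0],
  [-0.0625, 0.2288, 0, 0],
  [-0.0813, 0.3013, 0, 0],
  [-0.1013, 0.375, 0, 0],
  [-0.1213, 0.4475, 0, 0],
  [-0.1413, 0.52, 0, 0],
  [-0.16, 0.5925, 0, 0],
  [-0.1763, 0.65, 0, 0],
  [-0.1863, 0.6875, 0, 0],
  [-0.1888, 0.6963, 0, 0],
])

```text
clock: 17.1
tool_pos: [0.4677, -0.3035, 0.1878]
tool_rot: [-3.119, -0.365, 0.003]
wrist_force: [0.6, 0.1, -1.5]
opening: 0.0448
gripper_force: 61.6
```

In the tool's units: 0.136 m / 0.8 = 0.17, 0.134 m / 0.8 = 0.1675.

Call:
apply_moves([
  [0, 0, 0, 0],
  [0, 0, 0.025, 0],
  [0, 0, 0.0625, 0],
  [0, 0, 0.1063, 0],
  [0, 0, 0.1375, 0],
  [0, 0, 0.1563, 0],
  [0, 0, 0.1625, 0],
  [0, 0, 0.1675, 0],
  [0, 0, 0.17, 0],
  [0, 0, 0.17, 0],
  [0, 0, 0.17, 0],
])

```text
clock: 18.48
tool_pos: [0.4698, -0.3017, 0.0541]
tool_rot: [3.119, 0.369, 0.002]
wrist_force: [-0.6, 0.3, 6.8]
opening: 0.0448
gripper_force: 61.5
```

In the tool's units: -0.136 m / 0.8 = -0.17, -0.125 m / 0.8 = -0.1563.

Call:
apply_moves([
  [0, 0, 0, 0],
  [0, 0, 0, 0],
  [0, 0, 0, 0],
  [0, 0, 0, 0],
  [0, 0, 0, 0],
  [0, 0, -0.025, 0],
  [0, 0, -0.0875, 0],
  [0, 0, -0.1563, 0],
  [0, 0, -0.17, 0],
  [0, 0, -0.17, 0],
], jaw=0)

```text
clock: 19.73
tool_pos: [0.4696, -0.3017, 0.1899]
tool_rot: [3.119, 0.369, 0.002]
wrist_force: [0.1, -0.6, -0.9]
opening: 0.0854
gripper_force: 0.0
```

```bash
python3 - <<'E'
from plan import *
print(delta((*G['r'],.19),13.5))
E
```

```text
([202.8, -609.1, -0.7], np.float64(0.0))
```

Call:
apply_moves([
  [0.02, -0.06, 0, 0],
  [0.0438, -0.1313, 0, 0],
  [0.0675, -0.2025, 0, 0],
  [0.0913, -0.2738, 0, 0],
  [0.115, -0.345, 0, 0],
  [0.1388, -0.4163, 0, 0],
  [0.1625, -0.4875, 0, 0],
  [0.1863, -0.5588, 0, 0],
  [0.21, -0.63, 0, 0],
  [0.2338, -0.7013, 0, 0],
  [0.2538, -0.7613, 0, 0],
  [0.2538, -0.7613, 0, 0],
])

```text
clock: 21.22
tool_pos: [0.5232, 0.3411, 0.1866]
tool_rot: [3.119, 0.376, -0.005]
wrist_force: [0.1, 0.0, -0.3]
opening: 0.0855
gripper_force: 0.0
```

In the tool's units: 0.133 m / 0.8 = 0.1663, 0.125 m / 0.8 = 0.1563.

Call:
apply_moves([
  [0, 0, 0, 0],
  [0, 0, 0.025, 0],
  [0, 0, 0.075, 0],
  [0, 0, 0.125, 0],
  [0, 0, 0.1563, 0],
  [0, 0, 0.1663, 0],
  [0, 0, 0.1663, 0],
  [0, 0, 0.1663, 0],
])

```text
clock: 22.22
tool_pos: [0.5253, 0.3382, 0.0576]
tool_rot: [-3.119, -0.369, -0.003]
wrist_force: [-0.5, -0.2, 0.5]
opening: 0.0852
gripper_force: 0.0
```

Call:
apply_moves([
  [0, 0, 0, 0],
  [0, 0, 0, 0],
  [0, 0, 0, 0],
  [0, 0, 0, 0],
  [0, 0, 0, 0],
  [0, 0, 0, 0],
  [0, 0, 0, 0],
  [0, 0, 0, 0],
], jaw=1)

```text
clock: 23.22
tool_pos: [0.5248, 0.3383, 0.0571]
tool_rot: [-3.119, -0.37, -0.002]
wrist_force: [-0.1, -1.0, 5.9]
opening: 0.045
gripper_force: 60.4
```

In the tool's units: -0.133 m / 0.8 = -0.1663, -0.125 m / 0.8 = -0.1563.

Call:
apply_moves([
  [0, 0, -0.0125, 0],
  [0, 0, -0.0375, 0],
  [0, 0, -0.075, 0],
  [0, 0, -0.1188, 0],
  [0, 0, -0.1563, 0],
  [0, 0, -0.1663, 0],
  [0, 0, -0.1663, 0],
])

```text
clock: 24.1
tool_pos: [0.5243, 0.3381, 0.1893]
tool_rot: [-3.12, -0.37, -0.0]
wrist_force: [-0.1, -0.8, -1.9]
opening: 0.0448
gripper_force: 61.2
```

In the tool's units: 0.555 m / 0.8 = 0.6938, 0.55 m / 0.8 = 0.6875.

Call:
apply_moves([
  [-0.0063, 0.025, 0, 0],
  [-0.0213, 0.0875, 0, 0],
  [-0.0388, 0.1563, 0, 0],
  [-0.0563, 0.2288, 0, 0],
  [-0.075, 0.3013, 0, 0],
  [-0.0925, 0.375, 0, 0],
  [-0.1113, 0.4475, 0, 0],
  [-0.1288, 0.52, 0, 0],
  [-0.1463, 0.5925, 0, 0],
  [-0.1613, 0.65, 0, 0],
  [-0.17, 0.6875, 0, 0],
  [-0.1725, 0.6938, 0, 0],
])

```text
clock: 25.6
tool_pos: [0.5183, -0.236, 0.1878]
tool_rot: [-3.119, -0.365, 0.003]
wrist_force: [-0.2, 0.5, -1.3]
opening: 0.0451
gripper_force: 61.5
```

In the tool's units: 0.136 m / 0.8 = 0.17, 0.134 m / 0.8 = 0.1675.

Call:
apply_moves([
  [0, 0, 0, 0],
  [0, 0, 0.025, 0],
  [0, 0, 0.0625, 0],
  [0, 0, 0.1063, 0],
  [0, 0, 0.1375, 0],
  [0, 0, 0.1563, 0],
  [0, 0, 0.1625, 0],
  [0, 0, 0.1675, 0],
  [0, 0, 0.17, 0],
  [0, 0, 0.17, 0],
  [0, 0, 0.17, 0],
])

```text
clock: 26.98
tool_pos: [0.5205, -0.234, 0.0541]
tool_rot: [3.119, 0.369, 0.002]
wrist_force: [-0.7, 0.4, 4.8]
opening: 0.0444
gripper_force: 61.4
```

In the tool's units: -0.136 m / 0.8 = -0.17, -0.125 m / 0.8 = -0.1563.

Call:
apply_moves([
  [0, 0, 0, 0],
  [0, 0, 0, 0],
  [0, 0, 0, 0],
  [0, 0, 0, 0],
  [0, 0, 0, 0],
  [0, 0, -0.025, 0],
  [0, 0, -0.0875, 0],
  [0, 0, -0.1563, 0],
  [0, 0, -0.17, 0],
  [0, 0, -0.17, 0],
], jaw=0)

```text
clock: 28.22
tool_pos: [0.5202, -0.2339, 0.1899]
tool_rot: [3.119, 0.37, 0.002]
wrist_force: [-0.5, 0.9, -0.4]
opening: 0.0852
gripper_force: 0.0
```

```bash
python3 - <<'E'
from plan import *
snap('side','s3.png'); s=snap('top','t3.png')
# loupe in top
h=cv2.cvtColor(s['frame'],cv2.COLOR_RGB2HSV)[195:240,110:165]; m=cv2.inRange(h,(88,70,60),(105,255,255))
k,l,st,c=cv2.connectedComponentsWithStats(m); i=1+np.argmax(st[1:,4]); uv=c[i]+[110,195]; print(st[i],uv,at_z(s,uv,.038))
print(delta((*G['l'],.15),13.5))
E
```

```text
[ 18  14  11  12 107] [133.00934579 214.79439252] [0.53548373 0.28723119 0.038     ]
([139.3, -501.9, 38.5], np.float64(0.0))
```

View pics/s3.png

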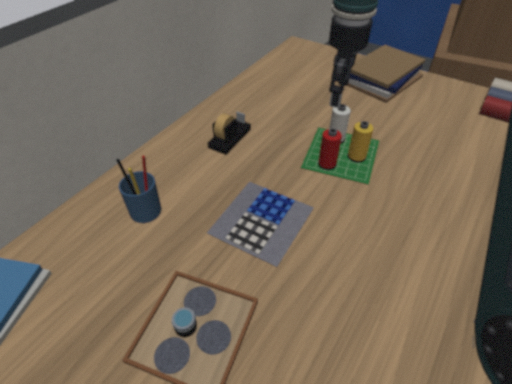

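All three spools stand on the mat, and the loupe is still in place at (184,318). Now the loupe.

In the tool's units: -0.502 m / 0.8 = -0.6275, 0.038 m / 0.8 = 0.0475.

Call:
apply_moves([
  [0.0175, -0.06, 0, 0],
  [0.0375, -0.135, 0, 0],
  [0.0575, -0.2075, 0, 0],
  [0.0775, -0.28, 0, 0],
  [0.0975, -0.3525, 0, 0],
  [0.1175, -0.425, 0.0125, 0],
  [0.1375, -0.4975, 0.025, 0],
  [0.1575, -0.5688, 0.0375, 0],
  [0.17, -0.6125, 0.0475, 0],
  [0.1738, -0.6275, 0.0475, 0],
  [0.1738, -0.6275, 0.0475, 0],
  [0.1738, -0.6275, 0.0475, 0],
])

```text
clock: 29.82
tool_pos: [0.5377, 0.2853, 0.1511]
tool_rot: [3.119, 0.368, -0.001]
wrist_force: [-0.8, 0.8, -0.3]
opening: 0.0849
gripper_force: 0.0
```

```bash
python3 - <<'E'
from plan import *
s=snap('wrist')
h=cv2.cvtColor(s['frame'],cv2.COLOR_RGB2HSV); m=cv2.inRange(h,(88,70,60),(105,255,255))
k,l,st,c=cv2.connectedComponentsWithStats(m); 
for i in range(1,k):
    if st[i,4]>100: print(st[i],c[i],at_z(s,c[i],.038),proj(s,(*G['l'],.038)))
print(delta((*G['l'],.009),13.5))
E
```

```text
[ 239  161   38   37 1119] [257.6201966  178.99463807] [0.5372577  0.28771923 0.038     ] [257.81451553 179.35985121]
([-0.3, -2.4, 142.3], np.float64(-0.1))
```

Wrist camera puts the loupe at (0.5373, 0.2877), which agrees.

In the tool's units: 0.142 m / 0.8 = 0.1775, 0.136 m / 0.8 = 0.17.

Call:
apply_moves([
  [0, -0.0031, 0.025, 0],
  [0, -0.0031, 0.075, 0],
  [0, -0.0031, 0.125, 0],
  [0, -0.0031, 0.1563, 0],
  [0, -0.0031, 0.17, 0],
  [0, -0.0031, 0.1775, 0],
  [0, -0.0031, 0.1775, 0],
  [0, -0.0031, 0.1775, 0],
])

```text
clock: 30.88
tool_pos: [0.538, 0.2895, 0.0104]
tool_rot: [-3.119, -0.369, -0.003]
wrist_force: [0.4, -0.3, -0.9]
opening: 0.0856
gripper_force: 0.0
```

Call:
apply_moves([
  [0, 0, 0, 0],
  [0, 0, 0, 0],
  [0, 0, 0, 0],
  [0, 0, 0, 0],
  [0, 0, 0, 0],
  [0, 0, 0, 0],
  [0, 0, 0, 0],
  [0, 0, 0, 0],
], jaw=1)

```text
clock: 31.88
tool_pos: [0.5375, 0.2894, 0.0099]
tool_rot: [-3.119, -0.37, -0.001]
wrist_force: [-0.8, -0.4, 4.2]
opening: 0.0386
gripper_force: 60.1
```

```bash
python3 - <<'E'
from plan import *
print(delta((*P['l'],.09),13.5))
E
```

```text
([-52.2, 319.8, -80.2], np.float64(0.0))
```

In the tool's units: 0.32 m / 0.8 = 0.4, -0.08 m / 0.8 = -0.1.

Call:
apply_moves([
  [0, 0, -0.0125, 0],
  [0, 0, -0.05, 0],
  [0, 0, -0.0875, 0],
  [0, 0, -0.1, 0],
  [-0.0063, 0.0375, -0.1, 0],
  [-0.0175, 0.1063, -0.1, 0],
  [-0.0288, 0.175, -0.1, 0],
  [-0.04, 0.2438, -0.1, 0],
  [-0.0513, 0.3125, -0.1, 0],
  [-0.0613, 0.375, -0.1, 0],
  [-0.065, 0.4, -0.1, 0],
  [-0.065, 0.4, -0.1, 0],
])

```text
clock: 33.38
tool_pos: [0.5612, -0.0349, 0.0889]
tool_rot: [-3.12, -0.366, 0.001]
wrist_force: [0.0, -0.0, -1.0]
opening: 0.0384
gripper_force: 60.4
```

In the tool's units: 0.076 m / 0.8 = 0.095, 0.074 m / 0.8 = 0.0925.

Call:
apply_moves([
  [0, 0, 0, 0],
  [0, 0, 0.025, 0],
  [0, 0, 0.0625, 0],
  [0, 0, 0.085, 0],
  [0, 0, 0.0925, 0],
  [0, 0, 0.095, 0],
  [0, 0, 0.095, 0],
  [0, 0, 0.095, 0],
])

```text
clock: 34.38
tool_pos: [0.562, -0.034, 0.014]
tool_rot: [3.119, 0.37, 0.002]
wrist_force: [0.1, -0.9, -0.8]
opening: 0.0386
gripper_force: 60.4
```

```bash
python3 - <<'E'
from plan import *
print(delta((*P['l'],.0125),13.5)); snap('wrist','w4.png')
E
```

```text
([-0.4, -0.4, 1.5], np.float64(0.0))
```

View pics/w4.png

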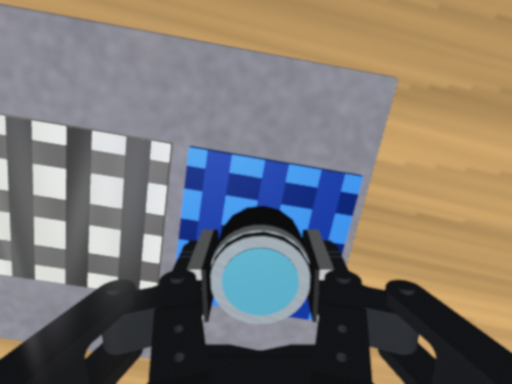

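The loupe is held level over the blue card (centre about (262,275)). Lowering and releasing it.

In the tool's units: 0.0015 m / 0.8 = 0.0019, 0.001 m / 0.8 = 0.0013.

Call:
apply_moves([
  [0, 0, 0.0013, 0],
  [0, 0, 0.0019, 0],
  [0, 0, 0.0019, 0],
  [0, 0, 0.0019, 0],
])

```text
clock: 34.92
tool_pos: [0.5618, -0.0342, 0.0129]
tool_rot: [3.12, 0.369, 0.002]
wrist_force: [-1.9, 1.5, 9.5]
opening: 0.0386
gripper_force: 61.4
```

In the tool's units: -0.177 m / 0.8 = -0.2213, -0.125 m / 0.8 = -0.1563.

Call:
apply_moves([
  [0, 0, 0, 0],
  [0, 0, 0, 0],
  [0, 0, 0, 0],
  [0, 0, 0, 0],
  [0, 0, 0, 0],
  [0, 0, -0.025, 0],
  [0, 0, -0.0875, 0],
  [0, 0, -0.1563, 0],
  [0, 0, -0.2213, 0],
  [0, 0, -0.2213, 0],
  [0, 0, -0.2213, 0],
], jaw=0)

```text
clock: 36.3
tool_pos: [0.561, -0.034, 0.1885]
tool_rot: [-3.12, -0.37, 0.0]
wrist_force: [-0.2, 0.3, 0.2]
opening: 0.0851
gripper_force: 0.0
```

```bash
python3 - <<'E'
from plan import *
s=snap('wrist','w5.png')
h=cv2.cvtColor(s['frame'],cv2.COLOR_RGB2HSV); m=cv2.inRange(h,(88,70,60),(102,255,255))
k,l,st,c=cv2.connectedComponentsWithStats(m); i=1+np.argmax(st[1:,4]); print(st[i],c[i],at_z(s,c[i],.041))
m=cv2.inRange(h,(100,120,60),(130,255,255)); m=cv2.morphologyEx(m,cv2.MORPH_CLOSE,np.ones((9,9)))
q=max(cv2.findContours(m,0,1)[0],key=cv2.contourArea); print(cv2.minAreaRect(np.array([at_z(s,p,.009)[:2] for p in q[:,0]],np.float32)*1000))
print(delta((*P['r'],.19),13.5))
E
```

```text
[244 152  34  33 896] [260.46540179 168.06919643] [ 0.5613009 -0.0336688  0.041    ]
((562.2479248046875, -34.08250427246094), (80.29853820800781, 79.95068359375), 3.5774810314178467)
([-85.8, 185.2, -2.3], np.float64(0.0))
```

View pics/w5.png

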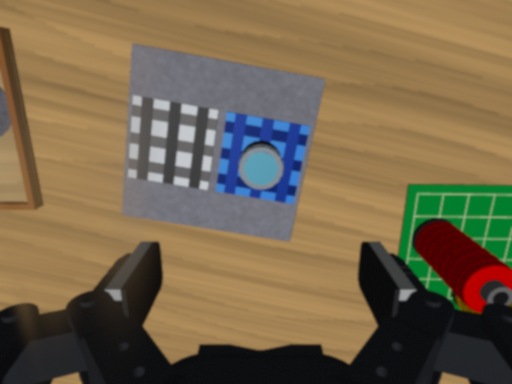

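The loupe stands about 1 mm from the card's middle (260,168). Returning red first.

In the tool's units: 0.185 m / 0.8 = 0.2313, 0.175 m / 0.8 = 0.2188.

Call:
apply_moves([
  [-0.025, 0.0563, -0.0025, 0],
  [-0.0563, 0.1188, -0.0025, 0],
  [-0.0813, 0.1813, -0.0025, 0],
  [-0.1, 0.2188, -0.0025, 0],
  [-0.1075, 0.2313, -0.0025, 0],
  [-0.1075, 0.2313, -0.0025, 0],
  [-0.1075, 0.2313, 0.025, 0],
  [-0.1075, 0.2313, 0.075, 0],
  [-0.1075, 0.2313, 0.125, 0],
  [-0.1075, 0.2313, 0.1575, 0],
  [-0.1075, 0.2313, 0.1675, 0],
  [-0.1075, 0.2313, 0.1675, 0],
])

```text
clock: 37.85
tool_pos: [0.5211, -0.233, 0.0547]
tool_rot: [-3.119, -0.371, 0.001]
wrist_force: [-0.4, -0.7, 0.2]
opening: 0.0849
gripper_force: 0.0
```

Call:
apply_moves([
  [0, 0, 0, 0],
  [0, 0, 0, 0],
  [0, 0, 0, 0],
  [0, 0, 0, 0],
  [0, 0, 0, 0],
  [0, 0, 0, 0],
  [0, 0, 0, 0],
  [0, 0, 0, 0],
], jaw=1)

```text
clock: 38.85
tool_pos: [0.5218, -0.2345, 0.056]
tool_rot: [3.119, 0.369, 0.003]
wrist_force: [-0.8, 0.6, 5.9]
opening: 0.0444
gripper_force: 60.7
```

```bash
python3 - <<'E'
from plan import *
print(delta((.5248,.3383,.19),13.5))
E
```

```text
([136.8, -556.1, -134.4], np.float64(-0.0))
```

In the tool's units: -0.134 m / 0.8 = -0.1675, -0.125 m / 0.8 = -0.1563.

Call:
apply_moves([
  [0, 0, -0.0125, 0],
  [0, 0, -0.0375, 0],
  [0, 0, -0.075, 0],
  [0, 0, -0.1188, 0],
  [0, 0, -0.1563, 0],
  [0, 0, -0.1675, 0],
  [0, 0, -0.1675, 0],
])

```text
clock: 39.72
tool_pos: [0.521, -0.234, 0.189]
tool_rot: [3.119, 0.369, 0.001]
wrist_force: [-0.1, 0.2, -2.1]
opening: 0.045
gripper_force: 61.4
```

In the tool's units: -0.556 m / 0.8 = -0.695, 0.045 m / 0.8 = 0.0563.

Call:
apply_moves([
  [0.0063, -0.025, 0, 0],
  [0.0213, -0.0875, 0, 0],
  [0.0388, -0.1563, 0, 0],
  [0.0563, -0.2288, 0, 0],
  [0.0738, -0.3013, 0, 0],
  [0.0925, -0.375, 0, 0],
  [0.11, -0.4475, 0, 0],
  [0.1275, -0.52, 0, 0],
  [0.1463, -0.5925, 0, 0],
  [0.16, -0.65, 0, 0],
  [0.1688, -0.6875, 0, 0],
  [0.1713, -0.695, 0, 0],
])

```text
clock: 41.22
tool_pos: [0.5222, 0.3408, 0.1871]
tool_rot: [3.119, 0.374, -0.005]
wrist_force: [-0.6, -1.1, -1.5]
opening: 0.0444
gripper_force: 61.7
```

In the tool's units: 0.127 m / 0.8 = 0.1588, 0.122 m / 0.8 = 0.1525.

Call:
apply_moves([
  [0, 0, 0, 0],
  [0, 0, 0, 0],
  [0, 0, 0.025, 0],
  [0, 0, 0.0625, 0],
  [0, 0, 0.1063, 0],
  [0, 0, 0.1375, 0],
  [0, 0, 0.1525, 0],
  [0, 0, 0.1588, 0],
  [0, 0, 0.1588, 0],
  [0, 0, 0.1588, 0],
])

```text
clock: 42.48
tool_pos: [0.525, 0.3389, 0.0629]
tool_rot: [-3.119, -0.369, -0.003]
wrist_force: [0.7, -0.2, -1.8]
opening: 0.0449
gripper_force: 61.7
```

```bash
python3 - <<'E'
from plan import *
print(delta((.5248,.3383,.059),13.5))
E
```

```text
([-0.4, 0.6, 3.9], np.float64(0.0))
```

In the tool's units: 0.004 m / 0.8 = 0.005, 0.002 m / 0.8 = 0.0025.

Call:
apply_moves([
  [0, 0, 0.0025, 0],
  [0, 0, 0.005, 0],
  [0, 0, 0.005, 0],
  [0, 0, 0.005, 0],
])

```text
clock: 42.98
tool_pos: [0.5247, 0.3389, 0.0591]
tool_rot: [-3.119, -0.37, -0.002]
wrist_force: [-1.5, -1.3, 7.8]
opening: 0.0447
gripper_force: 62.6
```

In the tool's units: -0.132 m / 0.8 = -0.165, -0.125 m / 0.8 = -0.1563.

Call:
apply_moves([
  [0, 0, 0, 0],
  [0, 0, 0, 0],
  [0, 0, 0, 0],
  [0, 0, 0, 0],
  [0, 0, 0, 0],
  [0, 0, -0.025, 0],
  [0, 0, -0.0875, 0],
  [0, 0, -0.1563, 0],
  [0, 0, -0.165, 0],
  [0, 0, -0.165, 0],
], jaw=0)

```text
clock: 44.22
tool_pos: [0.5244, 0.3387, 0.1903]
tool_rot: [-3.119, -0.37, -0.002]
wrist_force: [-0.9, 0.3, 0.3]
opening: 0.0852
gripper_force: 0.0
```

```bash
python3 - <<'E'
from plan import *
print(delta((.4697,-.3017,.19),13.5))
E
```

```text
([-202.9, 609.8, -0.2], np.float64(0.0))
```

In the tool's units: 0.61 m / 0.8 = 0.7625, 0.561 m / 0.8 = 0.7013.

Call:
apply_moves([
  [-0.02, 0.06, 0, 0],
  [-0.0438, 0.1313, 0, 0],
  [-0.0675, 0.2025, 0, 0],
  [-0.0913, 0.2738, 0, 0],
  [-0.115, 0.345, 0, 0],
  [-0.1388, 0.4163, 0, 0],
  [-0.1625, 0.4875, 0, 0],
  [-0.1863, 0.5588, 0, 0],
  [-0.21, 0.63, 0, 0],
  [-0.2338, 0.7013, 0, 0],
  [-0.2538, 0.7625, 0, 0],
  [-0.2538, 0.7625, 0, 0],
])

```text
clock: 45.72
tool_pos: [0.4683, -0.305, 0.1877]
tool_rot: [-3.12, -0.363, 0.003]
wrist_force: [-0.2, 0.5, -0.0]
opening: 0.0853
gripper_force: 0.0
```

In the tool's units: 0.134 m / 0.8 = 0.1675, 0.125 m / 0.8 = 0.1563.

Call:
apply_moves([
  [0, 0, 0, 0],
  [0, 0, 0, 0],
  [0, 0, 0.025, 0],
  [0, 0, 0.075, 0],
  [0, 0, 0.125, 0],
  [0, 0, 0.1563, 0],
  [0, 0, 0.1675, 0],
  [0, 0, 0.1675, 0],
  [0, 0, 0.1675, 0],
])

```text
clock: 46.85
tool_pos: [0.4703, -0.3022, 0.0569]
tool_rot: [3.118, 0.37, 0.002]
wrist_force: [-0.5, -0.2, 0.5]
opening: 0.0857
gripper_force: 0.0
```

Call:
apply_moves([
  [0, 0, 0, 0],
  [0, 0, 0, 0],
  [0, 0, 0, 0],
  [0, 0, 0, 0],
  [0, 0, 0, 0],
  [0, 0, 0, 0],
  [0, 0, 0, 0],
  [0, 0, 0, 0],
], jaw=1)

```text
clock: 47.85
tool_pos: [0.4699, -0.3024, 0.0566]
tool_rot: [3.119, 0.369, 0.001]
wrist_force: [-1.2, 0.2, 5.1]
opening: 0.0445
gripper_force: 60.6
```

```bash
python3 - <<'E'
from plan import *
print(delta((.4864,.2756,.19),13.5))
E
```

```text
([151.2, -558.0, -133.8], np.float64(0.0))
```

In the tool's units: -0.134 m / 0.8 = -0.1675, -0.125 m / 0.8 = -0.1563.

Call:
apply_moves([
  [0, 0, -0.0125, 0],
  [0, 0, -0.0375, 0],
  [0, 0, -0.075, 0],
  [0, 0, -0.1188, 0],
  [0, 0, -0.1563, 0],
  [0, 0, -0.1675, 0],
  [0, 0, -0.1675, 0],
])

```text
clock: 48.72
tool_pos: [0.4695, -0.3019, 0.1899]
tool_rot: [3.119, 0.37, 0.001]
wrist_force: [0.2, 0.1, -1.9]
opening: 0.045
gripper_force: 61.4
```

In the tool's units: -0.558 m / 0.8 = -0.6975, -0.55 m / 0.8 = -0.6875.

Call:
apply_moves([
  [0.0063, -0.025, 0, 0],
  [0.0238, -0.0875, 0, 0],
  [0.0425, -0.1563, 0, 0],
  [0.0625, -0.2288, 0, 0],
  [0.0813, -0.3013, 0, 0],
  [0.1013, -0.375, 0, 0],
  [0.1213, -0.4475, 0, 0],
  [0.1413, -0.52, 0, 0],
  [0.16, -0.5925, 0, 0],
  [0.1763, -0.65, 0, 0],
  [0.1863, -0.6875, 0, 0],
  [0.1888, -0.6975, 0, 0],
])

```text
clock: 50.22
tool_pos: [0.4839, 0.2778, 0.1883]
tool_rot: [3.119, 0.374, -0.005]
wrist_force: [0.3, 0.0, -0.9]
opening: 0.0445
gripper_force: 61.6
```

Call:
apply_moves([
  [0, 0, 0, 0],
  [0, 0, 0, 0],
  [0, 0, 0.025, 0],
  [0, 0, 0.0625, 0],
  [0, 0, 0.1063, 0],
  [0, 0, 0.1375, 0],
  [0, 0, 0.1525, 0],
  [0, 0, 0.1588, 0],
  [0, 0, 0.1588, 0],
  [0, 0, 0.1588, 0],
])

```text
clock: 51.48
tool_pos: [0.4866, 0.2762, 0.0638]
tool_rot: [-3.119, -0.37, -0.003]
wrist_force: [-0.4, -0.4, -1.5]
opening: 0.045
gripper_force: 61.6
```

```bash
python3 - <<'E'
from plan import *
print(delta((.4864,.2756,.0596),13.5))
E
```

```text
([-0.4, 0.5, 4.2], np.float64(0.0))
```

In the tool's units: 0.0045 m / 0.8 = 0.0056, 0.002 m / 0.8 = 0.0025.

Call:
apply_moves([
  [0, 0, 0.0025, 0],
  [0, 0, 0.0056, 0],
  [0, 0, 0.0056, 0],
  [0, 0, 0.0056, 0],
])

```text
clock: 51.98
tool_pos: [0.4864, 0.2762, 0.0596]
tool_rot: [-3.119, -0.37, -0.002]
wrist_force: [-1.7, -0.9, 10.2]
opening: 0.0447
gripper_force: 62.9
```

In the tool's units: -0.132 m / 0.8 = -0.165, -0.125 m / 0.8 = -0.1563.

Call:
apply_moves([
  [0, 0, 0, 0],
  [0, 0, 0, 0],
  [0, 0, 0, 0],
  [0, 0, 0, 0],
  [0, 0, 0, 0],
  [0, 0, -0.025, 0],
  [0, 0, -0.0875, 0],
  [0, 0, -0.1563, 0],
  [0, 0, -0.165, 0],
  [0, 0, -0.165, 0],
], jaw=0)

```text
clock: 53.22
tool_pos: [0.4859, 0.2759, 0.1905]
tool_rot: [-3.119, -0.37, -0.001]
wrist_force: [-0.2, 0.1, 0.1]
opening: 0.0853
gripper_force: 0.0
```

```bash
python3 - <<'E'
from plan import *
print(delta((.5447,-.3402,.19),13.5))
E
```

```text
([-86.9, 612.8, 0.3], np.float64(0.0))
```

In the tool's units: 0.613 m / 0.8 = 0.7663, 0.58 m / 0.8 = 0.725.

Call:
apply_moves([
  [-0.0088, 0.0625, 0, 0],
  [-0.0188, 0.135, 0, 0],
  [-0.03, 0.21, 0, 0],
  [-0.0413, 0.285, 0, 0],
  [-0.0513, 0.36, 0, 0],
  [-0.0625, 0.435, 0, 0],
  [-0.0725, 0.51, 0, 0],
  [-0.0838, 0.585, 0, 0],
  [-0.0938, 0.66, 0, 0],
  [-0.1038, 0.725, 0, 0],
  [-0.1088, 0.7663, 0, 0],
  [-0.1088, 0.7663, 0, 0],
])

```text
clock: 54.72
tool_pos: [0.5435, -0.3424, 0.1875]
tool_rot: [-3.118, -0.365, 0.004]
wrist_force: [0.8, 0.2, -0.2]
opening: 0.0857
gripper_force: 0.0
```

Call:
apply_moves([
  [0, 0, 0, 0],
  [0, 0, 0, 0],
  [0, 0, 0.025, 0],
  [0, 0, 0.075, 0],
  [0, 0, 0.125, 0],
  [0, 0, 0.1563, 0],
  [0, 0, 0.1675, 0],
  [0, 0, 0.1675, 0],
  [0, 0, 0.1675, 0],
])

```text
clock: 55.85
tool_pos: [0.5455, -0.3408, 0.0577]
tool_rot: [3.118, 0.37, 0.003]
wrist_force: [-0.2, -0.4, -0.9]
opening: 0.0854
gripper_force: 0.0
```

Call:
apply_moves([
  [0, 0, 0, 0],
  [0, 0, 0, 0],
  [0, 0, 0, 0],
  [0, 0, 0, 0],
  [0, 0, 0, 0],
  [0, 0, 0, 0],
  [0, 0, 0, 0],
  [0, 0, 0, 0],
], jaw=1)

```text
clock: 56.85
tool_pos: [0.545, -0.3408, 0.0571]
tool_rot: [3.119, 0.369, 0.001]
wrist_force: [-1.4, 0.8, 6.2]
opening: 0.0453
gripper_force: 60.5
```

```bash
python3 - <<'E'
from plan import *
print(delta((.546,.2384,.19),13.5))
E
```

```text
([136.4, -562.9, -133.2], np.float64(0.0))
```

In the tool's units: -0.134 m / 0.8 = -0.1675, -0.125 m / 0.8 = -0.1563.

Call:
apply_moves([
  [0, 0, -0.0125, 0],
  [0, 0, -0.0375, 0],
  [0, 0, -0.075, 0],
  [0, 0, -0.1188, 0],
  [0, 0, -0.1563, 0],
  [0, 0, -0.1675, 0],
  [0, 0, -0.1675, 0],
])

```text
clock: 57.72
tool_pos: [0.5445, -0.3404, 0.1903]
tool_rot: [3.12, 0.37, 0.0]
wrist_force: [1.0, 0.6, -2.4]
opening: 0.0447
gripper_force: 61.5
```

In the tool's units: -0.563 m / 0.8 = -0.7038, -0.552 m / 0.8 = -0.69.

Call:
apply_moves([
  [0.0063, -0.025, 0, 0],
  [0.0213, -0.0875, 0, 0],
  [0.0375, -0.1563, 0, 0],
  [0.055, -0.2288, 0, 0],
  [0.0725, -0.3013, 0, 0],
  [0.0913, -0.375, 0, 0],
  [0.1088, -0.4475, 0, 0],
  [0.1263, -0.52, 0, 0],
  [0.1438, -0.5925, 0, 0],
  [0.1575, -0.65, 0, 0],
  [0.1675, -0.69, 0, 0],
  [0.17, -0.7038, 0, 0],
])

```text
clock: 59.22
tool_pos: [0.5431, 0.241, 0.1888]
tool_rot: [-3.119, -0.374, 0.005]
wrist_force: [0.1, -1.2, -1.1]
opening: 0.0445
gripper_force: 61.8
```

In the tool's units: 0.127 m / 0.8 = 0.1588, 0.122 m / 0.8 = 0.1525.

Call:
apply_moves([
  [0, 0, 0, 0],
  [0, 0, 0, 0],
  [0, 0, 0.025, 0],
  [0, 0, 0.0625, 0],
  [0, 0, 0.1063, 0],
  [0, 0, 0.1375, 0],
  [0, 0, 0.1525, 0],
  [0, 0, 0.1588, 0],
  [0, 0, 0.1588, 0],
  [0, 0, 0.1588, 0],
])

```text
clock: 60.48
tool_pos: [0.546, 0.2389, 0.0643]
tool_rot: [-3.119, -0.369, -0.003]
wrist_force: [0.2, 0.8, -1.6]
opening: 0.045
gripper_force: 61.8
```

```bash
python3 - <<'E'
from plan import *
print(delta((.546,.2384,.0601),13.5))
E
```

```text
([-0.2, 0.5, 4.2], np.float64(0.0))
```

Call:
apply_moves([
  [0, 0, 0.0025, 0],
  [0, 0, 0.0056, 0],
  [0, 0, 0.0056, 0],
  [0, 0, 0.0056, 0],
])

```text
clock: 60.98
tool_pos: [0.5458, 0.239, 0.0601]
tool_rot: [-3.119, -0.37, -0.002]
wrist_force: [-1.8, -1.3, 8.2]
opening: 0.0447
gripper_force: 62.8
```

In the tool's units: -0.2 m / 0.8 = -0.25, -0.18 m / 0.8 = -0.225.

Call:
apply_moves([
  [0, 0, 0, 0],
  [0, 0, 0, 0],
  [0, 0, 0, 0],
  [0, 0, 0, 0],
  [0, 0, 0, 0],
  [0, 0, -0.025, 0],
  [0, 0, -0.0875, 0],
  [0, 0, -0.1563, 0],
  [0, 0, -0.225, 0],
  [0, 0, -0.25, 0],
  [0, 0, -0.25, 0],
  [0, 0, -0.25, 0],
], jaw=0)

```text
clock: 62.48
tool_pos: [0.5443, 0.2384, 0.2574]
tool_rot: [3.12, 0.369, -0.004]
wrist_force: [-0.0, -1.0, -0.1]
opening: 0.0854
gripper_force: 0.0
```

```bash
python3 - <<'E'
from plan import *
import pickle
S=pickle.load(open('s0.pkl','rb'))
s=snap('side','s9.png')
def cen(f):
    h=cv2.cvtColor(f,cv2.COLOR_RGB2HSV)[255:,120:265]; o=[]
    for a,b in (((0,170,60),(8,255,255)),((20,150,90),(32,255,255))):
        m=cv2.inRange(h,a,b); k,l,st,c=cv2.connectedComponentsWithStats(m); o.append(c[1+np.argmax(st[1:,4])].round(1))
    return o
print(cen(S['side']['frame']),cen(s['frame']))
cv2.imwrite('pics/cmp.png',cv2.cvtColor(np.hstack([cv2.resize(f[160:384,110:320],(390,416)) for f in (S['side']['frame'],s['frame'])]),cv2.COLOR_RGB2BGR))
E
```

```text
[array([45.8, 88.5]), array([90.4, 70.7])] [array([46.3, 89.8]), array([90. , 71.3])]
```

View pics/cmp.png

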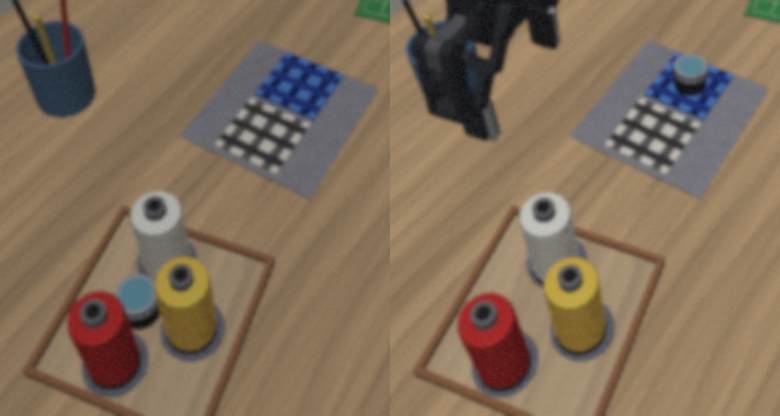

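Before and after match within about 1 px for red and yellow, and white looks the same by eye. All spools are upright and the loupe is on the blue card, so I'm handing in.

```bash
python3 -c "
from station import arm; print(arm.sign_off())"
```

```text
the job is handed in; nothing more can be done
None
```

The job is handed in at about 62 s of the 138 s allowed: the loupe stands about 1 mm from the middle of the blue card, and all three spools are back upright on their starting spots (red and yellow matched within about 1 px before and after, white by eye); the judge's verdict was not shown.

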